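# Snap a drying cartridge into its spring clips and seat it on the gas port

### The arm

A 6-joint arm with a two-finger parallel gripper is mounted at the origin on a cart in front of the work surface, level with it; the furniture and walls round the work are solid. World frame = base frame: x ahead of the robot, y to its left, z up, the work surface at z = 0. Lengths are in m, angles in degrees, forces in N, time in s.
With the tool pointing down it reaches from about 0.375 to 0.825 m from the base axis. Payload 5.5 kg.
Tool frame: the origin (TCP) lies midway between the tips of the shut fingers; the grasp point (between the pads) lies 19 mm behind it; z points along the fingers, y is the line along which they close (so a half turn about z gives the same grasp; the last joint's range is limited). The gripper opens to 85 mm and grips with 20 to 120 N. Pads are 22 mm wide; open, the fingers measure 114 mm over their backs; the gripper's body (76 mm by 85 mm) begins 54 mm behind the grasp point. The pads swing forward as they close: fully open they stand 13 mm farther back than shut.
Start: joints at [74.427, 17.962, -2.699, 69.339, 0, 90], TCP at [0.161, 0.578, 0.231] pointing down, gripper open.
Joint ranges: [-152.73, 152.73], [-39.44, 99.34], [-58.76, 71.6], [-118.89, 123.64], [-81.53, 83.1], [-180, 180]. Speed limits (degrees/s): [136.94, 136.94, 172.46, 180, 180, 180].

### API

Orientations are given as [roll, pitch, yaw] about the fixed x, y, z axes, in that order (R = Rz(yaw) Ry(pitch) Rx(roll)).
In Python, from workcell import manip, eyes gives the robot as it stands.
- The arm moves only by the tool arm_command, never from a script. Its argument "commands" is a list that holds one entry, the list of rows, each a list of 7 numbers: the turn, a rotation vector about the tool's x, y, z in rad, then the shift along the tool's x, y, z in mm, then the closure, from -1 (fully open) to 1 (shut). A call has 1 to 8 rows; each row is the pose to reach, as a shift and turn from the pose commanded when the call began, along the tool's axes at that moment; what a row does not reach only later rows make up. A row lasts 1/12 s, in which the tool goes at most 41.7 mm and 7.16 degrees, less where a joint would pass 70% of its speed; a pose out of reach is approached as far as the arm can. A call with a gripper value outside its range is refused whole. The fingers move at their own pace and stop on an object; "squeeze" is the grip in N (left out, the last holds). Time passes only in rows, so rows that repeat a pose let the fingers close. It gives the time, the measured TCP pose, the force, the opening and the grip force at its end, in the units of the state.
- manip.read_state(): the state, without advancing time (a new reading comes with each control period).
- eyes.camera(name): name is "side" or "top" or "wrist"; returns a dict with "frame" (384x512x3 uint8, red, green, blue), "fov_y" (degrees; the focal length in pixels is half the picture's height over the tangent of half this angle, whatever the lens; pixels are square), "cx", "cy" (the principal point, pixels), "T" (4x4, takes a point from camera to world coordinates). Camera axes: x right, y down, z forward; pixel columns grow to the right and rows downward; lengths in m; the calibration is good to about 2 mm. A picture is of the moment at which its call begins. There is no depth.
- manip.hand_in(): hands the job in; it is judged then, once.
The state is a dict: "t": time; "qpos": joint angles; "joint_velocities": joint speeds; "effort": joint torques, N m; "position": TCP position; "ee_rot": TCP orientation; "ft_force": force on the tool from outside, world axes, zero at the start; "wrist_torque": the same for the moment, N m; "grip_width": finger opening in m; "finger_force": force on a finger pad.
Only numpy, scipy, OpenCV 4.12 (cv2) and the standard library are available. Lean on these libraries where they do the work, as an engineer would, in place of code of your own. Each camera call takes 0.05 s, during which the arm holds its last target. There are 200 camera calls.

### The job

Fit the purge-gas drying cartridge in its holder: with its nipple towards the port block, snap it straight down into both spring clips while the nipple is still clear of the port, then slide it along in the clips until the nipple is fully home, bottomed in the port with its valve plunger pushed right in. Feel for the end and do not force it; leave the cartridge held in both clips, and do not disturb the other things on the bench.

Things in the scene. Friction and masses are not known exactly. Their poses are not given: they have to be found in the camera images.
- cartridge: drying cartridge, 186 mm long, 90 g: clear round tube, 24 mm diameter, 148 mm long, filled with white beads, hexagonal aluminium end caps (30 mm across flats, 14 mm long), a steel nipple on one. Two grey grip rings (28 mm diameter, 3 mm wide) round its middle, 27 mm clear between. Origin on the axis midway between the caps, 15 mm above the worktop; y axis along the tube towards the nipple.
- nipple_tip (a point): tip of the cartridge's nipple (steel, 10 mm diameter, 10 mm long), on the axis, 98 mm along y from the cartridge's origin. The cap's outer face, round its root, is at y = 88 mm.
- holder: grey plate 64 x 260 x 8 mm fixed to the worktop, with two C-shaped steel spring clips and a grey port block at one end. Origin on the worktop midway between the clips; y axis along the holder towards the port block, z up. The clips open upwards, are 10 mm long, centred at y = -45 and +45 mm; their flared lips are 62 mm high, the mouth 30 mm wide, the throat 17 mm. Free between and beside them.
- clip_seat (a point): middle of the seat: holder x = 0, y = 0, z = 42 mm. A cartridge snapped in has its axis through it along y and rests on black saddles. Pushed straight down, the tube meets the lips with its axis about 18 mm above the seat, needs at most about 14 N in all, and snaps in about 6 mm above it. Then about 6 N slides it along. Pressing harder than 40 N does damage.
- port_near (a point): holder x = 0, y = 88 mm, z = 42 mm: where the port block's face (34 mm square) stands when nearest the clips. The block is clamped in a slot anywhere from here to 20 mm farther along y; its place is not measured and must be felt. In the face is the port: a 13 mm bore, 2 mm chamfer, on the clips' axis. With the cartridge's origin at holder y = -14 mm the nipple always clears it.
- plunger (a joint): the port's brass valve plunger, 3 mm behind the block's face, pushed in by the nipple's tip: 0 with nothing in the port, 0.005 m when fully in, at a hard stop; its spring takes 1 N. The cartridge's origin is then at holder y = -2 to 18 mm, as the block stands, its cap 2 mm short of the block's face. More than 20 N on the plunger ruins the valve.
- desiccator: large round desiccator (stands still, not to be touched) between the cartridge and the holder, farther from the robot: 250 mm across its rim and 250 mm tall; pass in front of it or above. Origin at the centre of its underside.
- weighing_bottle_a: loose small glass weighing bottle with lid, 33 mm diameter, 55 mm tall, a bystander; origin at the centre of its underside
- weighing_bottle_b: the same, a second loose weighing bottle, a bystander; origin at the centre of its underside
- bench_timer: loose round bench timer with a blue dial, 66 mm diameter, 51 mm tall, a bystander; origin at the centre of its underside
Mind the look-alikes: they are no part of the job. There is more than one size of the cartridge; the job needs the larger.

How it is judged:
By the outcome, as a careful person would: the job done as asked, in the order asked, and still so for the second after the job is handed in, with the robot touching nothing.
It also fails if it takes over 48 s, if anything falls off the work surface, if the arm or the gripper's body presses on something with over 40 N, if the wrist force passes 120 N, or if a joint passes its speed limit or range.

## Working session

There is one attempt and no reset: what is moved stays moved. The work goes in short steps, Python scripts to look and compute and a tool call to move; the robot and the scene stay as the last step left them, time stands still between calls to the robot, and variables do not carry over. Pictures are saved under pics/ and viewed, at most 10 in all, crops included, and the job is handed in when it is done.

Besides the shell and the picture viewer there is one more tool, called in YAML: its name, and indented under it one key for each argument. arm_command: Moves the arm, as the interface text tells. Its arguments: {"type":"object","properties":{"commands":{"type":"array","items":{"type":"array","items":{"type":"array","items":{"type":"number"}}}},"squeeze":{"type":"number"}},"required":["commands"]}

```bash
mkdir -p pics; ls; cat > h.py <<'E'
import numpy as np, cv2
from workcell import manip, eyes
def grab(n):
    c=eyes.camera(n); return c
def save(c,p,box=None,s=1):
    f=c["frame"][:,:,::-1]
    if box: f=f[box[1]:box[3],box[0]:box[2]]
    if s!=1: f=cv2.resize(f,None,fx=s,fy=s,interpolation=cv2.INTER_CUBIC)
    cv2.imwrite(p,f)
def ray(c,u,v):
    f=c["frame"].shape[0]/2/np.tan(np.radians(c["fov_y"])/2)
    d=np.array([(u-c["cx"])/f,(v-c["cy"])/f,1]); T=np.array(c["T"]); return T[:3,3],T[:3,:3]@d
def onz(c,u,v,z):
    o,d=ray(c,u,v); return o+d*(z-o[2])/d[2]
def proj(c,p):
    f=c["frame"].shape[0]/2/np.tan(np.radians(c["fov_y"])/2)
    T=np.array(c["T"]); q=T[:3,:3].T@(np.array(p)-T[:3,3]); return f*q[0]/q[2]+c["cx"],f*q[1]/q[2]+c["cy"]
E
python3 - <<'E'
from h import *
import pickle
cs={n:grab(n) for n in("top","side")}
pickle.dump(cs,open("c0.pkl","wb"))
im=np.vstack([cs["top"]["frame"],cs["side"]["frame"]])
for n,c in cs.items():
    save(c,f"pics/{n}0.png",s=1.5); print(n,c["fov_y"],c["cx"],c["cy"],np.round(c["T"],3).tolist())
E
```

```text
pics
top 47.704532536487264 252.4320142073673 186.10159557487137 [[0.019, -0.988, 0.152, 0.413], [-1.0, -0.018, 0.008, -0.117], [-0.005, -0.152, -0.988, 1.222], [0.0, 0.0, 0.0, 1.0]]
side 45.07835104368401 260.18661593558835 189.97268084430434 [[0.912, -0.18, 0.367, 0.122], [-0.409, -0.443, 0.798, -1.129], [0.019, -0.878, -0.478, 0.658], [0.0, 0.0, 0.0, 1.0]]
```

View pics/top0.png

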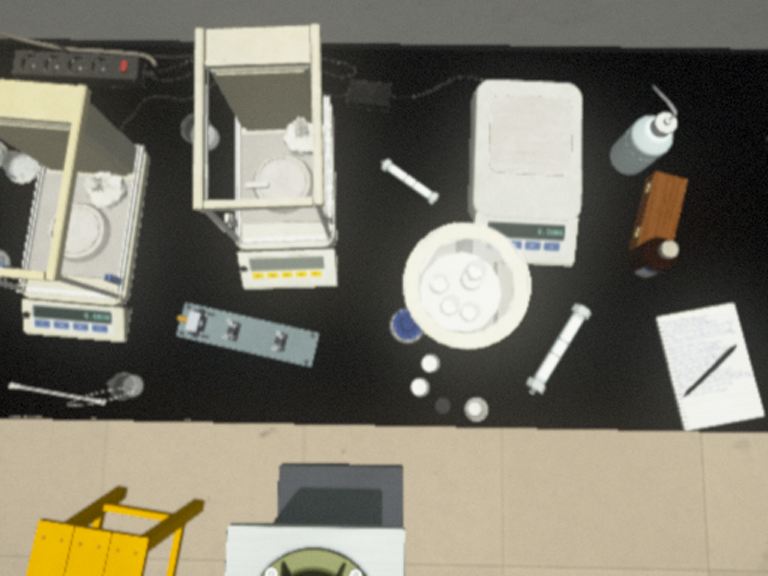

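View pics/side0.png

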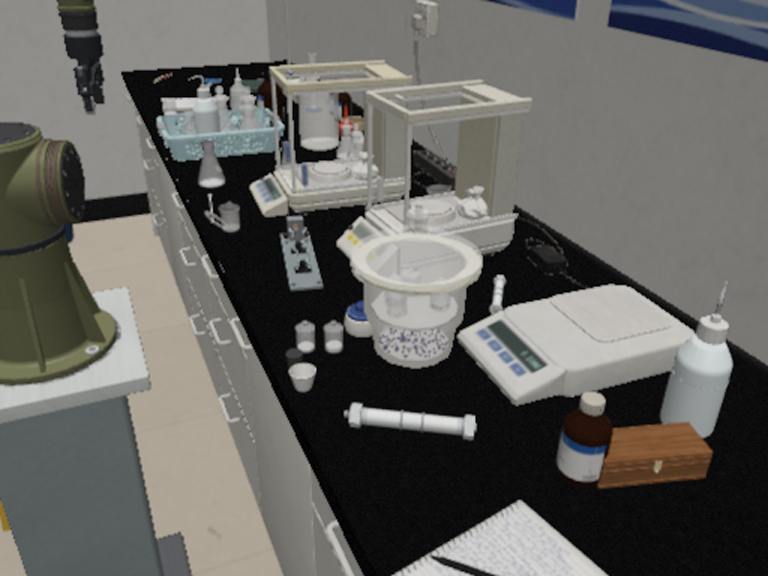

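The two candidates in the top view (display pixels) are a long tube at (560,348) and a short one at (410,180). The long one, with its nipple at the lower end near (532,390), is the larger cartridge and the one the job needs. The holder is at (248,333) with its port block at the left end. The bottles are at (430,363) and (420,387), the timer at (405,325). Next I measure, and confirm in one enlarged crop.

```bash
python3 - <<'E'
from h import *
import pickle
cs=pickle.load(open("c0.pkl","rb")); c=cs["top"]; f=c["frame"]
def crop(b,s): return cv2.resize(f[b[1]:b[3],b[0]:b[2]],None,fx=s,fy=s,interpolation=cv2.INTER_CUBIC)
a=crop((340,195,410,270),6); b=crop((110,190,220,255),6)
w=780; 
im=np.zeros((590,800,3),np.uint8)
a=cv2.resize(a,(280,300)); b=cv2.resize(b,(500,295))
im[:300,:280]=a; im[:295,290:790]=b
g=cs["side"]["frame"]; s=g[255:310,220:330]; im[300:560,:520]=cv2.resize(s,(520,260)); s=g[140:200,180:220];im[300:580,530:717]=cv2.resize(s,(187,280))
cv2.imwrite("pics/crop1.png",im[:,:,::-1])
# cartridge mask top
g=cv2.cvtColor(f,cv2.COLOR_RGB2GRAY)
n,l,st,ce=cv2.connectedComponentsWithStats((g>75).astype(np.uint8))
for i in range(1,n):
    x,y,w,h,A=st[i]
    if A>40 and 110<ce[i][0]<420 and 190<ce[i][1]<280:
        pts=np.argwhere(l==i)[:,::-1].astype(np.float32)
        r=cv2.minAreaRect(pts); print(st[i],ce[i].round(1),[np.round(q,1) for q in r], onz(c,*ce[i],.015).round(3))
        if w<60 and h>40:
            m=pts.mean(0); u,s_,v=np.linalg.svd(pts-m,full_matrices=False); d=v[0]; t=(pts-m)@d
            for e in (t.min(),t.max()): print("end",m+d*e,onz(c,*(m+d*e),.015).round(4))
print(manip.read_state()["position"])
E
```

```text
[ 117  201   96   44 2231] [164.8 222.6] [array([164. , 222.4]), array([95.1, 24.1]), np.float64(13.0)] [0.492 0.135 0.015]
[350 202  45  62 757] [371.9 232.2] [array([371.3, 232.6]), array([14.6, 69.3]), np.float64(31.3)] [ 0.476 -0.44   0.015]
end [389.73578 203.22083] [ 0.5571 -0.4911  0.015 ]
end [353.3685 262.2271] [ 0.3928 -0.3871  0.015 ]
[280 235  14  14 158] [286.5 241.6] [array([286.5, 241.5]), array([13., 13.]), np.float64(90.0)] [ 0.445 -0.204  0.015]
[273 251  14  14 152] [279.6 257.7] [array([279.5, 257.5]), array([13., 13.]), np.float64(90.0)] [ 0.401 -0.185  0.015]
[309 264  17  18 237] [317.1 272.5] [array([317. , 272.5]), array([17., 16.]), np.float64(90.0)] [ 0.363 -0.288  0.015]
[292 266   7   9  47] [294.9 269.8] [array([295., 270.]), array([8., 6.]), np.float64(90.0)] [ 0.369 -0.227  0.015]
[0.16094494 0.57748917 0.2305227 ]
```

View pics/crop1.png

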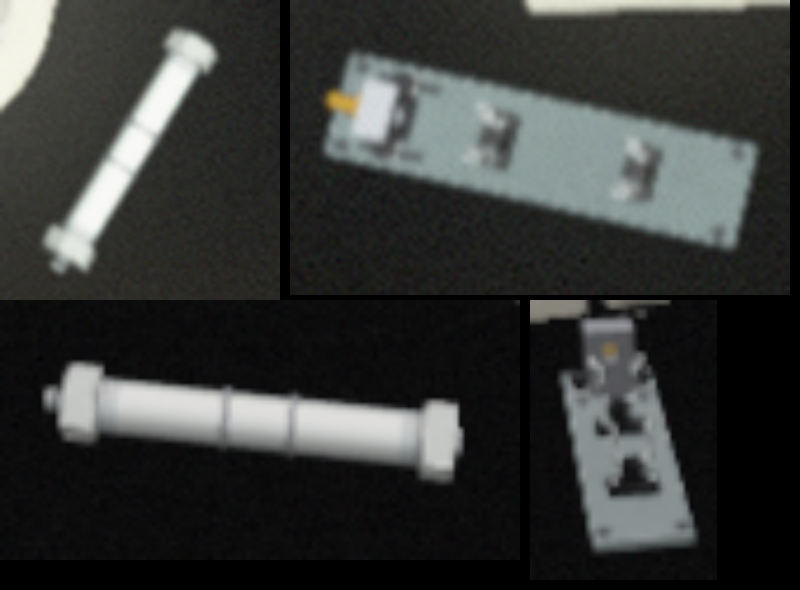

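The crop shows the large cartridge: two rings at mid-tube, nipple at the lower-left end (top px about (354,262)), plus the holder with its port block at the left (+y) end. Both match the description.

```bash
cat >> h.py <<'E'
from scipy.spatial.transform import Rotation as R
def pose(s=None):
    s=s or manip.read_state(); return np.array(s["position"]),R.from_euler("xyz",s["ee_rot"],degrees=True)
def go(p,yaw,roll=180,s=None,base=None):
    """turn vec(rad) and shift(mm) from current (or base) tool to tool-down pose with given yaw"""
    P,Q=base or pose(s); G=R.from_euler("xyz",[roll,0,yaw],degrees=True)
    d=Q.inv()*G
    return d.as_rotvec().round(4),(Q.inv().apply(np.array(p)-P)*1000).round(1)
E
python3 - <<'E'
from h import *
import pickle
cs=pickle.load(open("c0.pkl","rb")); c=cs["top"]
C=np.array([onz(c,*p,.008) for p in [(123.6,201.7),(212.7,221.5),(208.3,244.6),(117.7,224.5)]])
print(C.round(3).tolist(),np.linalg.norm(C[0]-C[1]),np.linalg.norm(C[1]-C[2]),C.mean(0)); d=C[0]+C[3]-C[1]-C[2]; print(np.degrees(np.arctan2(d[1],d[0])))
print("des",onz(c,311,190,.25), "bottles",onz(c,286.5,241.6,.055),onz(c,279.6,257.7,.055),"timer",onz(c,270,216,.051))
s=manip.read_state(); print({k:np.round(s[k],3).tolist() for k in s})
w=grab("wrist"); P,Q=pose(); T=np.array(w["T"])
print("cam in tool",Q.inv().apply(T[:3,3]-P).round(4),(Q.as_matrix().T@T[:3,:3]).round(3).tolist(),w["fov_y"],w["cx"],w["cy"])
E
```

```text
[[0.549, 0.255, 0.008], [0.498, 0.002, 0.008], [0.433, 0.012, 0.008], [0.484, 0.268, 0.008]] 0.25813150757238323 0.06500883460672534 [0.49101691 0.13440185 0.008     ]
78.63933847660584
des [ 0.55601533 -0.24147887  0.25      ] bottles [ 0.44439674 -0.20094983  0.055     ] [ 0.40169091 -0.18294703  0.055     ] timer [ 0.51227024 -0.15624876  0.051     ]
{'t': 0.1, 'qpos': [74.427, 18.0, -2.748, 69.338, -0.001, 90.001], 'joint_velocities': [0.055, -0.097, 0.204, -0.008, -0.061, 0.022], 'effort': [0.001, -54.077, 34.054, 0.011, 0.0, 0.0], 'position': [0.161, 0.577, 0.231], 'ee_rot': [-179.913, 0.001, 164.426], 'ft_force': [0.728, 0.618, -0.395], 'wrist_torque': [0.033, -0.028, 0.006], 'finger_force': 0.0, 'grip_width': 0.085}
cam in tool [ 0.0676 -0.0014 -0.1419] [[-0.0, -0.964, -0.265], [1.0, -0.0, -0.0], [0.0, -0.265, 0.964]] 66.37609947367118 257.09349254954077 192.05278567075402
```

```bash
python3 - <<'E'
from h import *
print(go([.475,.15,.28],78.6))
E
```

```text
(array([-1.100e-03,  1.000e-03,  1.498e+00]), array([-417.3, -327.6,  -48.9]))
```

arm_command:
  commands:
    - [[0, 0, 1.498, -417, -328, -49, -1], [0, 0, 1.498, -417, -328, -49, -1], [0, 0, 1.498, -417, -328, -49, -1], [0, 0, 1.498, -417, -328, -49, -1], [0, 0, 1.498, -417, -328, -49, -1], [0, 0, 1.498, -417, -328, -49, -1], [0, 0, 1.498, -417, -328, -49, -1], [0, 0, 1.498, -417, -328, -49, -1]]
  squeeze: 60

```text
t: 0.82
position: [0.3579, 0.3084, 0.2621]
ee_rot: [180.0, 0.0, 106.8]
ft_force: [1.0, 0.4, 0.0]
grip_width: 0.0855
finger_force: 0.0
```

```bash
python3 - <<'E'
from h import *
print(go([.475,.15,.28],78.6), pose()[0])
E
```

```text
(array([1.000e-04, 0.000e+00, 4.922e-01]), array([-185.5,   66.3,  -17.9])) [0.35789345 0.3083916  0.26208664]
```

arm_command:
  commands:
    - [[0, 0, 0.46, -165, 60, -16, -1], [0, 0, 0.46, -165, 60, -16, -1], [0, 0, 0.46, -165, 60, -16, -1], [0, 0, 0.46, -165, 60, -16, -1], [0, 0, 0.46, -165, 60, -16, -1], [0, 0, 0.46, -165, 60, -16, -1]]

```text
t: 1.32
position: [0.4647, 0.168, 0.2779]
ee_rot: [180.0, 0.0, 80.5]
ft_force: [-0.5, 0.5, 0.1]
grip_width: 0.0852
finger_force: 0.0
```

```bash
python3 - <<'E'
from h import *
import pickle
c=grab("wrist"); pickle.dump(c,open("w1.pkl","wb")); save(c,"pics/w1.png",s=1.5); print(pose()[0],manip.read_state()["ee_rot"],np.round(c["T"],3).tolist())
for z,y in((.008,0),(.042,88),(.042,0)): print(proj(c,[.491,.134,z]))
E
```

```text
[0.46356554 0.16937445 0.27768481] [-1.79957617e+02 -8.16324812e-03  8.06557275e+01] [[0.986, -0.159, -0.043, 0.475], [-0.164, -0.951, -0.262, 0.233], [0.0, 0.266, -0.964, 0.42], [0.0, 0.0, 0.0, 1.0]]
(np.float64(279.3748858587063), np.float64(179.69301250293555))
(np.float64(281.2586370268035), np.float64(185.45618843798331))
(np.float64(281.2586370268035), np.float64(185.45618843798331))
```

View pics/w1.png

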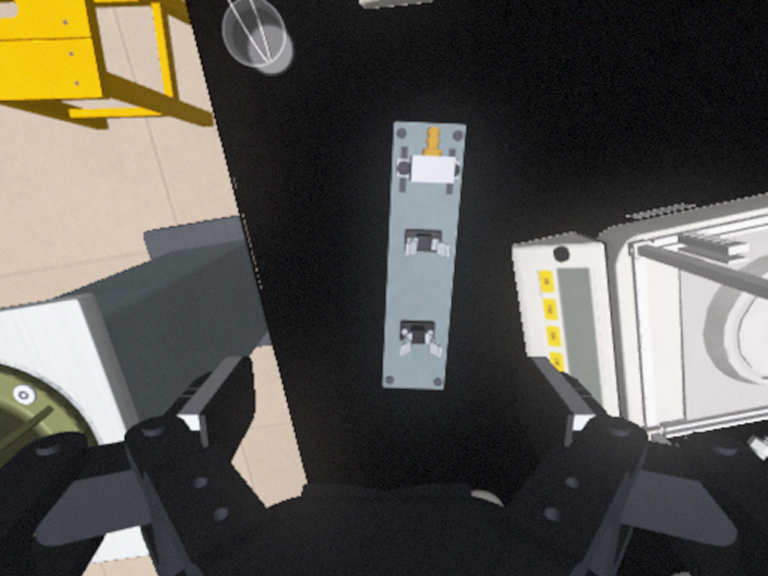

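The wrist view shows the holder upright: plate corners at display (394,122), (466,124), (443,389) and (382,387), port block at (433,168), clips at (427,242) and (418,335). I'll fit the plate and clips.

```bash
python3 - <<'E'
from h import *
import pickle
c=pickle.load(open("w1.pkl","rb")); f=c["frame"]
g=cv2.cvtColor(f,cv2.COLOR_RGB2GRAY); m=np.zeros_like(g); sub=slice(76,264),slice(250,316)
m[sub]=(g[sub]>60)*255
m=cv2.morphologyEx(m,cv2.MORPH_CLOSE,np.ones((15,15)))
cn=max(cv2.findContours(m,0,2)[0],key=cv2.contourArea)[:,0]
W=np.array([onz(c,u,v,.008)[:2] for u,v in cn]).astype(np.float32)*1000
r=cv2.minAreaRect(W); print("plate mm",r); b=cv2.boxPoints(r); print(b.round(1))
# axis: long edge
e=sorted([(np.linalg.norm(b[i]-b[(i+1)%4]),i) for i in range(4)])[-1][1]; d=b[e]-b[(e+1)%4]; d*=np.sign(d[1]); d/=np.linalg.norm(d)
yaw=np.degrees(np.arctan2(d[1],d[0])); print("yaw",yaw)
ctr=np.array(r[0]); X=np.array([d[1],-d[0]])
# unwarp at height z: plan view 2px/mm
f_=192/np.tan(np.radians(c["fov_y"])/2)
tiles=[]
for z in (.008,.042,.062):
    pw=[(-40,-135),(40,-135),(40,135),(-40,135)]
    src=np.float32([proj(c,[*((ctr+X*a+d*y)/1000),z]) for a,y in pw]); dst=np.float32([((a+40)*2,(135-y)*2) for a,y in pw])
    tiles.append(cv2.warpPerspective(f,cv2.getPerspectiveTransform(src,dst),(160,540),flags=cv2.INTER_CUBIC))
im=np.hstack(tiles)[:,:,::-1].copy()
for y in range(0,540,20): im[y,::8]=(0,0,255)
for x in range(80,480,160): im[::6,x]=(0,255,0)
cv2.imwrite("pics/plan.png",im)
E
```

```text
plate mm ((492.4659118652344, 137.40618896484375), (260.1441345214844, 65.07841491699219), 78.09379577636719)
[[433.8  16.8]
 [497.5   3.4]
 [551.1 258. ]
 [487.5 271.4]]
yaw 78.0938
```

View pics/plan.png

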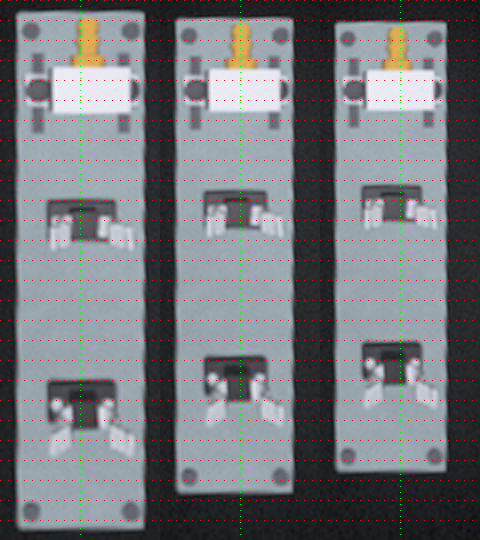

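```bash
python3 - <<'E'
from h import *
print(pose()[0],go([.43,-.14,.31],115),go([.442,-.418,.26],147.7))
E
```

```text
[0.46356554 0.16937445 0.27768481] (array([-7.000e-04, -4.000e-04, -5.994e-01]), array([-310.7,   17.1,  -32.4])) (array([-6.0000e-04, -6.0000e-04, -1.1701e+00]), array([-583.1,   74.1,   17.5]))
```

arm_command:
  commands:
    - [[0, 0, -0.6, -311, 17, -32, -1], [0, 0, -0.6, -311, 17, -32, -1], [0, 0, -0.6, -311, 17, -32, -1], [0, 0, -0.6, -311, 17, -32, -1], [0, 0, -0.6, -311, 17, -32, -1], [0, 0, -0.6, -311, 17, -32, -1], [0, 0, -0.6, -311, 17, -32, -1], [0, 0, -0.9, -345, 20, -32, -1]]

```text
t: 2.03
position: [0.4317, -0.127, 0.3075]
ee_rot: [180.0, 0.0, 121.4]
ft_force: [1.7, 0.3, -0.2]
grip_width: 0.0856
finger_force: 0.0
```

```bash
python3 - <<'E'
from h import *
print(pose()[0],go([.442,-.418,.26],147.7))
E
```

```text
[ 0.43174109 -0.1269817   0.30752697] (array([ 3.000e-04,  2.000e-04, -4.584e-01]), array([-253.7, -143. ,   47.5]))
```

arm_command:
  commands:
    - [[0, 0, -0.4, -240, -130, 30, -1], [0, 0, -0.4, -240, -130, 40, -1], [0, 0, -0.4, -240, -130, 45, -1], [0, 0, -0.4, -240, -130, 45, -1], [0, 0, -0.4, -240, -130, 45, -1], [0, 0, -0.4, -240, -130, 45, -1], [0, 0, -0.4, -240, -130, 45, -1], [0, 0, -0.4, -240, -130, 45, -1]]

```text
t: 2.7
position: [0.4458, -0.4029, 0.2589]
ee_rot: [-179.9, -0.1, 144.0]
ft_force: [0.2, 1.2, -0.1]
grip_width: 0.0857
finger_force: 0.0
```

```bash
python3 - <<'E'
from h import *
import pickle
c=grab("wrist"); pickle.dump(c,open("w2.pkl","wb")); save(c,"pics/w2.png",s=1.5); print(pose()[0],manip.read_state()["ee_rot"])
f=c["frame"]; g=cv2.cvtColor(f,cv2.COLOR_RGB2GRAY)
u,v=proj(c,[.4755,-.4395,.015]); print(u,v)
n,l,st,ce=cv2.connectedComponentsWithStats((g>90).astype(np.uint8)); i=l[int(v),int(u)]; print(st[i])
pts=np.argwhere(l==i)[:,::-1]; W=np.array([onz(c,*p,.015)[:2] for p in pts])*1000
r=cv2.minAreaRect(W.astype(np.float32)); print(r)
m=W.mean(0); d=np.linalg.svd(W-m,full_matrices=False)[2][0]; d*=-np.sign(d[0]); t=(W-m)@d; print(m,d,np.degrees(np.arctan2(d[1],d[0])),t.min(),t.max(), m+d*(t.max()-98))
E
```

```text
[ 0.44581257 -0.40006288  0.25974075] [ 1.79973368e+02 -1.73590804e-01  1.44085985e+02]
249.54598889233415 196.94349050158544
[ 232  125   35  137 2493]
((476.08782958984375, -439.50604248046875), (34.93398666381836, 194.08006286621094), 57.738094329833984)
[ 473.25900395 -437.78315255] [-0.84501967  0.53473522] 147.67404347427473 -100.3492394225485 93.72485146104017 [ 476.87158856 -440.06922505]
```

View pics/w2.png

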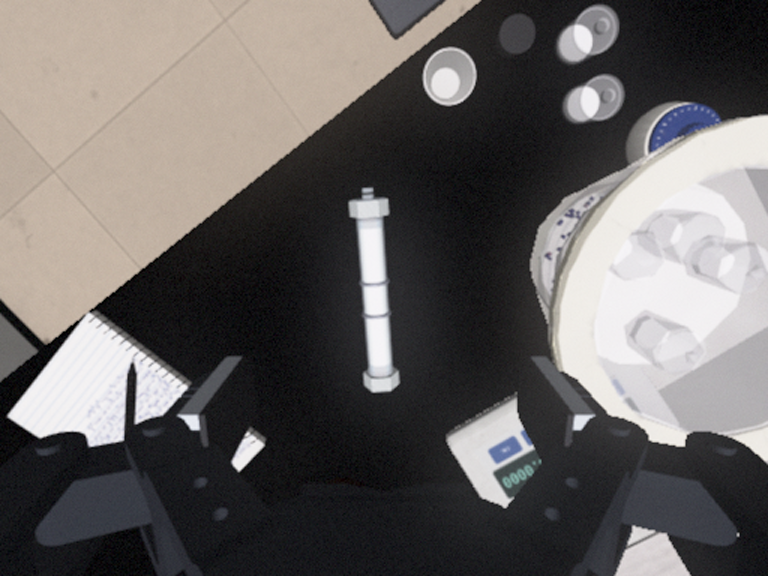

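The view shows the large cartridge with its nipple up at display (367,190) and rings at (374,283) and (376,315). Nothing stands near where the fingers come down.

```bash
python3 - <<'E'
from h import *
import pickle
c=pickle.load(open("w2.pkl","rb"))
for z in(.015,.027): print(onz(c,250,199.3,z))
print(pose()[0],go([.477,-.4405,.06],147.7),go([.477,-.4405,.004],147.7))
E
```

```text
[ 0.47857895 -0.44099239  0.015     ]
[ 0.47585598 -0.43862189  0.027     ]
[ 0.44581257 -0.40006288  0.25974075] (array([ 0.0006, -0.003 , -0.0631]), array([-49.6, -14.5, 199.6])) (array([ 0.0006, -0.003 , -0.0631]), array([-49.8, -14.6, 255.6]))
```

arm_command:
  commands:
    - [[0, 0, -0.06, -48, -14, 30, -1], [0, 0, -0.06, -48, -14, 80, -1], [0, 0, -0.06, -48, -14, 120, -1], [0, 0, -0.06, -48, -14, 160, -1], [0, 0, -0.06, -48, -14, 190, -1], [0, 0, -0.06, -48, -14, 205, -1], [0, 0, -0.06, -48, -14, 205, -1]]

```text
t: 3.33
position: [0.474, -0.4331, 0.0516]
ee_rot: [179.9, -0.6, 147.8]
ft_force: [-0.9, -0.1, 0.9]
grip_width: 0.0854
finger_force: 0.0
```

```bash
python3 - <<'E'
from h import *
print(pose()[0],go([.477,-.4403,.004],147.7))
E
```

```text
[ 0.47401647 -0.43307088  0.05156259] (array([ 0.0025, -0.01  ,  0.001 ]), array([-6.9, -4.6, 47.5]))
```

arm_command:
  commands:
    - [[0, 0, 0, 0, 0, 0, -1], [0, 0, 0, 0, 0, 0, -1], [0, 0, 0, 0, 0, 0, -1]]

```text
t: 3.58
position: [0.4783, -0.4394, 0.0601]
ee_rot: [-180.0, 0.3, 147.6]
ft_force: [0.7, -0.5, 1.5]
grip_width: 0.0854
finger_force: 0.0
```

```bash
python3 - <<'E'
from h import *
print(pose()[0],manip.read_state()["ee_rot"],go([.477,-.4403,.004],147.7))
E
```

```text
[ 0.47833643 -0.4393961   0.06006014] [-179.96426453    0.25068491  147.63333205] (array([-0.0006,  0.0044, -0.0012]), array([ 0.9, -1.4, 56.1]))
```

arm_command:
  commands:
    - [[0, 0, 0, 0.5, -1, 25, -1], [0, 0, 0, 0.5, -1, 45, -1], [0, 0, 0, 0.5, -1, 53, -1], [0, 0, 0, 0.5, -1, 53, -1], [0, 0, 0, 0.5, -1, 53, -1]]

```text
t: 4.0
position: [0.4759, -0.4397, 0.0054]
ee_rot: [-180.0, 0.1, 147.6]
ft_force: [0.7, -0.7, 0.4]
grip_width: 0.0856
finger_force: 0.0
```

```bash
python3 - <<'E'
from h import *
print(pose()[0],manip.read_state()["ee_rot"],go([.477,-.4403,.004],147.7),manip.read_state()["ft_force"])
E
```

```text
[ 0.47589524 -0.43968892  0.00535482] [-1.79989868e+02  6.35578065e-02  1.47567377e+02] (array([-0.0002,  0.0011, -0.0023]), array([-1.3,  0.1,  1.4])) [ 0.73065494 -0.73317097  0.44510173]
```

arm_command:
  commands:
    - [[0, 0, 0, -1, 0, 1, 1], [0, 0, 0, -1, 0, 1, 1], [0, 0, 0, -1, 0, 1, 1], [0, 0, 0, -1, 0, 1, 1], [0, 0, 0, -1, 0, 1, 1], [0, 0, 0, -1, 0, 1, 1], [0, 0, 0, -1, 0, 1, 1], [0, 0, 0, -1, 0, 1, 1]]
  squeeze: 60

```text
t: 4.67
position: [0.4766, -0.4401, 0.0038]
ee_rot: [-180.0, 0.1, 147.6]
ft_force: [-0.7, 0.8, 6.0]
grip_width: 0.022
finger_force: 58.8
```

arm_command:
  commands:
    - [[0, 0, 0, 0, 0, -15, 1], [0, 0, 0, 0, 0, -45, 1], [0, 0, 0, 0, 0, -80, 1], [0, 0, 0, 0, 0, -120, 1], [0, 0, 0, 0, 0, -160, 1], [0, 0, 0, 0, 0, -200, 1], [0, 0, 0, 0, 0, -235, 1], [0, 0, 0, 0, 0, -270, 1]]

```text
t: 5.33
position: [0.4759, -0.4396, 0.275]
ee_rot: [-180.0, 0.0, 147.6]
ft_force: [1.7, -0.5, -1.0]
grip_width: 0.0223
finger_force: 58.8
```

```bash
python3 - <<'E'
from h import *
import pickle
print(pose()[0],manip.read_state()["ee_rot"],go([.42,-.20,.33],115),go([.42,0.0,.33],80),go([.4865,.109,.25],78.1))
c=grab("wrist"); pickle.dump(c,open("w3.pkl","wb")); save(c,"pics/w3.png",s=1.5)
E
```

```text
[ 0.47591282 -0.43956277  0.27498278] [-1.79996883e+02  6.39511556e-03  1.47567964e+02] (array([-0.000e+00,  1.000e-04,  5.684e-01]), array([175.7, 172.2, -55. ])) (array([0.0000e+00, 1.0000e-04, 1.1793e+00]), array([282.9, 341. , -55.1])) (array([0.0000e+00, 1.0000e-04, 1.2124e+00]), array([285.3, 468.7,  24.9]))
```

View pics/w3.png

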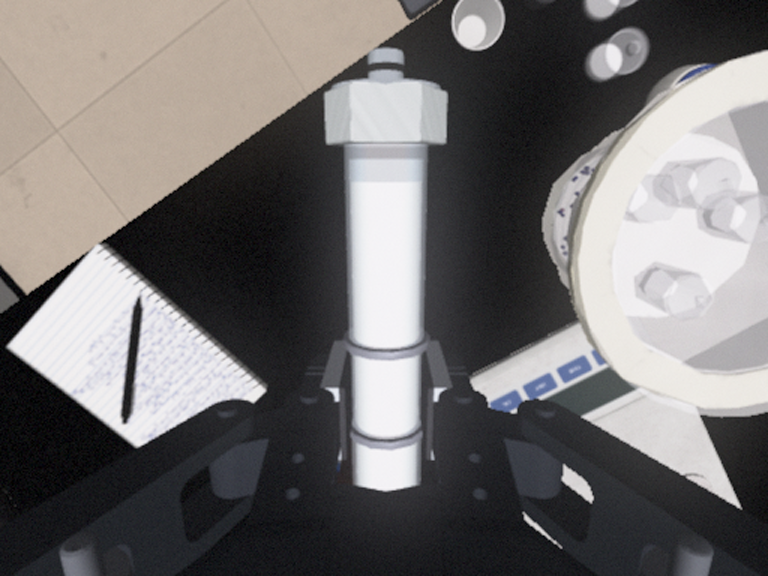

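```bash
python3 - <<'E'
from h import *
import pickle
c=pickle.load(open("w3.pkl","rb")); P,Q=pose()
def tool(u,v,z):
    o,d=ray(c,u/1.5,v/1.5); o=Q.inv().apply(o-P); d=Q.inv().apply(d); return ((o+d*(z-o[2])/d[2])*1000).round(1)
print("tip top edge",tool(386,48,-.016),"cap hex top edges",tool(386,82,-.026),tool(386,145,-.026))
print("rings top far", tool(387,356,-.0252),tool(386,441,-.0252), "cap L/R",tool(325,110,-.0112),tool(447,110,-.0112), "tube LR near cap", tool(346,165,-.0112),tool(428,165,-.0112),"tube LR mid", tool(349.5,330,-.0112),tool(425,330,-.0112))
E
```

```text
tip top edge [ 97.7  -0.9 -16. ] cap hex top edges [ 88.2  -1.  -26. ] [ 74.6  -1.  -26. ]
rings top far [ 20.6  -0.7 -25.2] [ -5.4  -1.  -25.2] cap L/R [ 84.1 -16.9 -11.2] [ 84.2  15.1 -11.2] tube LR near cap [ 70.2 -11.7 -11.2] [ 70.2  10.4 -11.2] tube LR mid [ 22.9 -11.8 -11.2] [ 22.9  10.7 -11.2]
```

The cartridge is held square in the gripper with its origin at the tool: nipple tip at tool x = 97.7 mm, cap face at 88.2. I'll carry it above the desiccator.

arm_command:
  commands:
    - [[0, 0, 0.05, 5, 5, -40, 1], [0, 0, 0.17, 44, 43, -55, 1], [0, 0, 0.28, 70, 69, -55, 1], [0, 0, 0.38, 97, 95, -55, 1], [0, 0, 0.47, 123, 120, -55, 1], [0, 0, 0.57, 150, 147, -55, 1], [0, 0, 0.67, 176, 172, -55, 1], [0, 0, 0.77, 195, 202, -55, 1]]

```text
t: 6.05
position: [0.418, -0.1631, 0.3278]
ee_rot: [-180.0, -0.0, 103.1]
ft_force: [-0.1, 0.5, -1.2]
grip_width: 0.0219
finger_force: 59.0
```

```bash
python3 - <<'E'
from h import *
print(pose()[0],manip.read_state()["ee_rot"],go([.45,0.0,.28],80),go([.4865,.109,.13],78.1))
E
```

```text
[ 0.41802035 -0.16309393  0.32779032] [-1.79957398e+02 -1.38772462e-02  1.03110913e+02] (array([-8.000e-04, -1.000e-04,  4.034e-01]), array([151.6,  68.2,  47.8])) (array([-8.000e-04, -1.000e-04,  4.365e-01]), array([249.4, 128.6, 197.8]))
```

arm_command:
  commands:
    - [[0, 0, 0.1, 38, 15, 0, 1], [0, 0, 0.2, 75, 32, 10, 1], [0, 0, 0.3, 112, 50, 25, 1], [0, 0, 0.4, 148, 68, 45, 1], [0, 0, 0.43, 180, 88, 65, 1], [0, 0, 0.43, 210, 105, 85, 1], [0, 0, 0.43, 235, 120, 110, 1], [0, 0, 0.43, 243, 125, 140, 1]]

```text
t: 6.72
position: [0.487, 0.1044, 0.1885]
ee_rot: [179.8, -0.2, 79.0]
ft_force: [0.8, -0.9, -0.1]
grip_width: 0.0221
finger_force: 58.9
```

arm_command:
  commands:
    - [[0, 0, 0, 0, 0, 0, 1], [0, 0, 0, 0, 0, 20, 1], [0, 0, 0, 0, 0, 40, 1], [0, 0, 0, 0, 0, 40, 1], [0, 0, 0, 0, 0, 40, 1], [0, 0, 0, 0, 0, 40, 1]]

```text
t: 7.22
position: [0.4855, 0.1003, 0.1493]
ee_rot: [180.0, -0.0, 78.8]
ft_force: [0.2, -0.9, -0.4]
grip_width: 0.0219
finger_force: 59.0
```

```bash
python3 - <<'E'
from h import *
import pickle
print(pose()[0],manip.read_state()["ee_rot"],go([.4865,.109,.06],78.1),manip.read_state()["ft_force"],manip.read_state()["grip_width"])
cs={n:grab(n) for n in("wrist","top","side")}; pickle.dump(cs,open("c4.pkl","wb")); 
t=cs["top"]["frame"][180:260,110:220]; s=cs["side"]["frame"][110:200,170:240]
im=np.zeros((600,800,3),np.uint8); im[:384,:512]=cs["wrist"]["frame"]; im[384:599,:296]=cv2.resize(t,(296,215)); im[:360,515:795]=cv2.resize(s,(280,360))
cv2.imwrite("pics/c4.png",im[:,:,::-1])
E
```

```text
[0.48546056 0.10032252 0.14927874] [ 1.79951238e+02 -1.16054661e-02  7.87758214e+01] (array([ 0.0008, -0.0002,  0.0118]), array([ 8.7, -0.7, 89.3])) [ 0.15409259 -0.88158477 -0.40710348] 0.021914847853403443
```

View pics/c4.png

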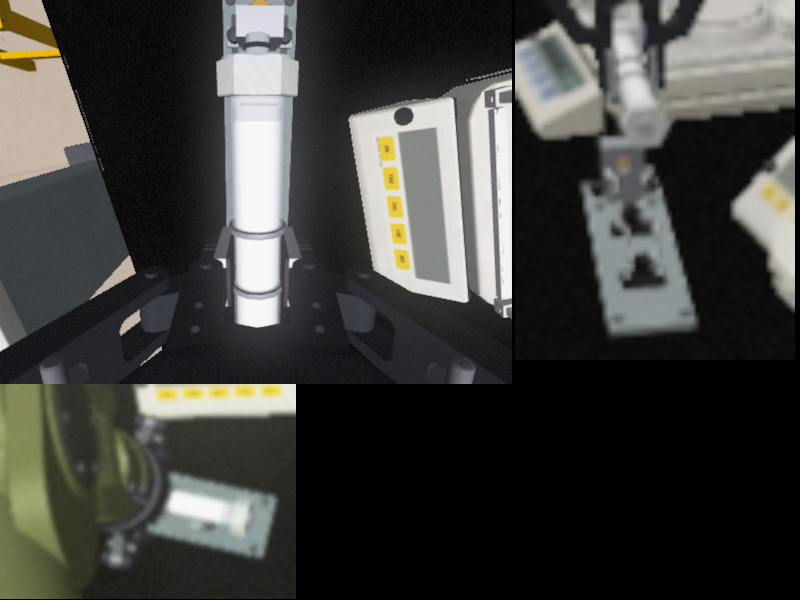

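The wrist view shows the tube in line with the holder, nipple at (258,42) before the port block at (263,20). I'll measure the plate's edges against the tube in this one picture.

```bash
python3 - <<'E'
from h import *
import pickle
c=pickle.load(open("c4.pkl","rb"))["wrist"]; P,Q=pose(); f=c["frame"]; g=cv2.cvtColor(f,cv2.COLOR_RGB2GRAY).astype(int)
def tool(u,v,zt=None,zw=None):
    if zw is not None: p=onz(c,u,v,zw); return Q.inv().apply(p-P)*1000
    o,d=ray(c,u,v); o=Q.inv().apply(o-P); d=Q.inv().apply(d); return (o+d*(zt-o[2])/d[2])*1000
def edge(v,a,b,s):
    r=g[v-1:v+2,a:b].mean(0); return a+np.argmax(np.diff(r)*s)+.5
for v in list(range(8,24,5))+list(range(105,206,20)):
    l,r=edge(v,205,242,1),edge(v,284,312,-1)
    a,b=tool(l,v,zw=.008),tool(r,v,zw=.008); print(v,l,r,a.round(1),b.round(1),"mid y",((a+b)/2)[1].round(2),"w",(b-a)[1].round(1))
for v in (70,80,120,160,200):
    l,r=edge(v,212,240,1),edge(v,280,302,-1); print(v,tool(l,v,-.0112)[1].round(1),tool(r,v,-.0112)[1].round(1))
print(g[18,235:295:1])
E
```

```text
8 221.5 296.5 [150.3 -31.6 141.7] [150.3  32.4 141.8] mid y 0.38 w 64.0
13 222.5 296.5 [146.5 -30.9 141.7] [146.5  32.5 141.8] mid y 0.81 w 63.4
18 235.5 296.5 [142.7 -19.8 141.7] [142.7  32.7 141.8] mid y 6.41 w 52.5
23 235.5 295.5 [138.9 -19.9 141.7] [138.9  31.9 141.8] mid y 6.01 w 51.9
105 223.5 292.5 [ 70.9 -32.4 141.6] [ 70.9  31.5 141.7] mid y -0.43 w 63.9
125 224.5 291.5 [ 52.9 -32.  141.6] [ 52.8  31.1 141.7] mid y -0.42 w 63.1
145 224.5 290.5 [ 34.2 -32.5 141.6] [ 34.1  30.8 141.7] mid y -0.89 w 63.3
165 224.5 289.5 [ 14.8 -33.1 141.5] [ 14.7  30.4 141.7] mid y -1.37 w 63.5
185 225.5 289.5 [ -5.4 -32.7 141.5] [ -5.4  30.9 141.7] mid y -0.88 w 63.6
205 225.5 288.5 [-26.2 -33.3 141.5] [-26.3  30.5 141.6] mid y -1.38 w 63.8
70 -18.3 16.1
80 -18.0 15.8
120 -15.6 13.8
160 -15.7 13.9
200 -15.8 13.5
[130 189 220 220 218 220 220 220 219 219 219 219 220 216 218 220 218 220
 220 219 218 218 220 219 218 218 219 218 220 218 220 219 221 219 220 221
 220 217 218 219 217 219 217 217 217 216 218 219 197 138 103 102 115 140
 156 154 153 154 156 154]
```

arm_command:
  commands:
    - [[0, 0, 0.012, 3, 0, 25, 1], [0, 0, 0.012, 8.7, -0.4, 60, 1], [0, 0, 0.012, 8.7, -0.4, 82, 1], [0, 0, 0.012, 8.7, -0.4, 90, 1], [0, 0, 0.012, 8.7, -0.4, 90, 1], [0, 0, 0.012, 8.7, -0.4, 90, 1], [0, 0, 0.012, 8.7, -0.4, 90, 1]]

```text
t: 7.95
position: [0.4879, 0.1095, 0.0599]
ee_rot: [179.9, -0.1, 78.1]
ft_force: [1.4, -0.0, -1.3]
grip_width: 0.0219
finger_force: 59.0
```

```bash
python3 - <<'E'
from h import *
s=manip.read_state();print(pose()[0],s["ee_rot"],go([.4865,.109,.031],78.1),s["ft_force"],s["wrist_torque"])
E
```

```text
[0.48785833 0.109487   0.05990002] [ 1.79855525e+02 -6.41492973e-02  7.81138317e+01] (array([ 0.0025, -0.0011,  0.0002]), array([-0.8, -1.3, 28.9])) [ 1.42708248e+00 -2.11913248e-04 -1.31117266e+00] [ 0.00103422 -0.07497945  0.00321182]
```

arm_command:
  commands:
    - [[0, 0, 0, 0, 0, 4, 1], [0, 0, 0, 0, 0, 8, 1], [0, 0, 0, 0, 0, 11, 1], [0, 0, 0, 0, 0, 13, 1], [0, 0, 0, 0, 0, 13, 1], [0, 0, 0, 0, 0, 13, 1]]

```text
t: 8.45
position: [0.4876, 0.1096, 0.0459]
ee_rot: [179.9, -0.1, 78.1]
ft_force: [0.8, -0.2, 4.1]
grip_width: 0.0219
finger_force: 59.7
```

arm_command:
  commands:
    - [[0, 0, 0, 0, 0, 1.5, 1], [0, 0, 0, 0, 0, 3, 1], [0, 0, 0, 0, 0, 4, 1], [0, 0, 0, 0, 0, 4, 1], [0, 0, 0, 0, 0, 4, 1]]

```text
t: 8.87
position: [0.4877, 0.1097, 0.0422]
ee_rot: [179.9, -0.1, 78.1]
ft_force: [1.2, 0.7, 7.4]
grip_width: 0.0222
finger_force: 59.9
```

arm_command:
  commands:
    - [[0, 0, 0, 0, 0, 1.5, 1], [0, 0, 0, 0, 0, 3, 1], [0, 0, 0, 0, 0, 4.5, 1], [0, 0, 0, 0, 0, 5, 1], [0, 0, 0, 0, 0, 5, 1]]

```text
t: 9.28
position: [0.4874, 0.1096, 0.0366]
ee_rot: [179.9, -0.1, 78.1]
ft_force: [2.2, 0.6, 3.0]
grip_width: 0.022
finger_force: 59.6
```

arm_command:
  commands:
    - [[0, 0, 0, 0, 0, 1.5, 1], [0, 0, 0, 0, 0, 3, 1], [0, 0, 0, 0, 0, 4, 1], [0, 0, 0, 0, 0, 4, 1], [0, 0, 0, 0, 0, 4, 1]]

```text
t: 9.7
position: [0.4866, 0.1089, 0.0315]
ee_rot: [180.0, 0.0, 78.1]
ft_force: [4.8, -0.9, -5.7]
grip_width: 0.0222
finger_force: 58.9
```

arm_command:
  commands:
    - [[0, 0, 0, 0, 0.5, 0.5, 1], [0, 0, 0, 0, 0.8, 1, 1], [0, 0, 0, 0, 0.8, 1, 1], [0, 0, 0, 0, 0.8, 1, 1]]

```text
t: 10.03
position: [0.4869, 0.1088, 0.0308]
ee_rot: [-180.0, 0.0, 78.1]
ft_force: [4.3, -1.2, -4.6]
grip_width: 0.0221
finger_force: 59.1
```

arm_command:
  commands:
    - [[0, 0, 0, 0, 0.7, 0.5, 1], [0, 0, 0, 0, 1.5, 1, 1], [0, 0, 0, 0, 1.5, 1.5, 1], [0, 0, 0, 0, 1.5, 1.5, 1], [0, 0, 0, 0, 1.5, 1.5, 1]]

```text
t: 10.45
position: [0.4873, 0.1088, 0.0306]
ee_rot: [-179.9, 0.0, 78.1]
ft_force: [-4.6, -1.3, 12.8]
grip_width: 0.0223
finger_force: 61.0
```

```bash
python3 - <<'E'
from h import *
import pickle
s=manip.read_state();P=pose()[0];print(P,s["ft_force"],s["wrist_torque"])
o=np.array([.4894,.1227,0]);d=np.array([.2063,.9785,0]);print("holder y mm",(P-o)@d*1000)
cs={n:grab(n) for n in("wrist","side")}
im=np.zeros((384,800,3),np.uint8); im[:,:512]=cs["wrist"]["frame"]; im[:360,515:795]=cv2.resize(cs["side"]["frame"][120:200,180:242],(280,360)); cv2.imwrite("pics/c5.png",im[:,:,::-1])
E
```

```text
[0.48734222 0.1087715  0.03055271] [-4.55072307 -1.32513408 12.81752904] [-0.38528135  0.89296508 -0.05156247]
holder y mm -14.053562727624984
```

View pics/c5.png

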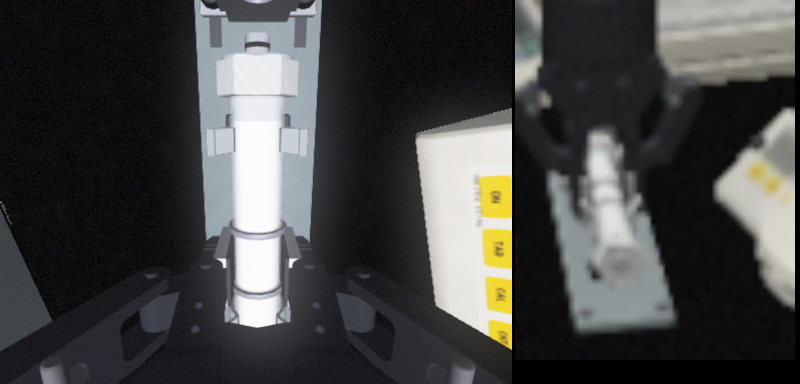

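The cartridge is seated in both clips, lips gripping the tube at (220,140) and (293,140). The nipple tip at row 33 is still clear of the block face at row 17. I'll relax the residual loads and start the slide.

arm_command:
  commands:
    - [[0, 0, 0, 0, -0.7, -0.8, 1], [0, 0, 0, 0, -0.7, -0.8, 1], [0, 0, 0, 1, -0.7, -0.8, 1], [0, 0, 0, 2.5, -0.7, -0.8, 1], [0, 0, 0, 4, -0.7, -0.8, 1], [0, 0, 0, 6, -0.7, -0.8, 1], [0, 0, 0, 6, -0.7, -0.8, 1]]

```text
t: 11.13
position: [0.4885, 0.1136, 0.0307]
ee_rot: [-180.0, 0.2, 78.1]
ft_force: [-1.5, -5.9, 8.1]
grip_width: 0.0219
finger_force: 60.3
```

```bash
cat > q.py <<'E'
from h import *
s=manip.read_state();P=pose()[0]
o=np.array([.4894,.1227,0]);d=np.array([.2063,.9785,0]);X=np.array([.9785,-.2063,0]);F=np.array(s["ft_force"])
print("P",P.round(4),"y",((P-o)@d*1000).round(2),"F along",(F@d).round(1),"lat",(F@X).round(1),"z",F[2].round(1),"rot",np.round(s["ee_rot"],2),"tq",np.round(s["wrist_torque"],2),"t",s["t"])
E
python3 q.py
```

```text
P [0.4885 0.1136 0.0307] y -9.12 F along -6.1 lat -0.2 z 8.1 rot [-1.7998e+02  1.7000e-01  7.8100e+01] tq [-1.2   0.26 -0.12] t 11.1333
```

arm_command:
  commands:
    - [[0, 0, 0, 1, 0, -0.5, 1], [0, 0, 0, 2, 0, -0.5, 1], [0, 0, 0, 3, 0, -0.5, 1], [0, 0, 0, 4, 0, -0.5, 1], [0, 0, 0, 5, 0, -0.5, 1], [0, 0, 0, 6, 0, -0.5, 1], [0, 0, 0, 6, 0, -0.5, 1]]

```text
t: 11.72
position: [0.4895, 0.1194, 0.0307]
ee_rot: [-180.0, 0.2, 78.1]
ft_force: [-0.3, -5.4, 3.4]
grip_width: 0.0218
finger_force: 59.8
```

```bash
python3 q.py
```

```text
P [0.4895 0.1194 0.0307] y -3.2 F along -5.4 lat 0.8 z 3.4 rot [-179.96    0.18   78.1 ] tq [-1.17 -0.04 -0.06] t 11.7167
```

arm_command:
  commands:
    - [[0, 0, 0, 0.5, 0, 0, 1], [0, 0, 0, 1, 0, 0, 1], [0, 0, 0, 1.5, 0, 0, 1], [0, 0, 0, 2, 0, 0, 1], [0, 0, 0, 2.5, 0, 0, 1], [0, 0, 0, 2.5, 0, 0, 1]]

```text
t: 12.22
position: [0.49, 0.1217, 0.0307]
ee_rot: [-180.0, 0.2, 78.1]
ft_force: [-0.4, -5.7, 3.6]
grip_width: 0.0217
finger_force: 59.8
```

```bash
python3 q.py
```

```text
P [0.49   0.1217 0.0307] y -0.84 F along -5.7 lat 0.8 z 3.6 rot [-179.96    0.19   78.09] tq [-1.16 -0.03  0.01] t 12.2167
```

arm_command:
  commands:
    - [[0, 0, 0, 0.5, 0, 0, 1], [0, 0, 0, 1, 0, 0, 1], [0, 0, 0, 1.5, 0, 0, 1], [0, 0, 0, 1.5, 0, 0, 1]]

```text
t: 12.55
position: [0.4903, 0.1232, 0.0307]
ee_rot: [-180.0, 0.2, 78.1]
ft_force: [-0.6, -5.6, 3.5]
grip_width: 0.022
finger_force: 59.8
```

```bash
python3 q.py
```

```text
P [0.4903 0.1232 0.0307] y 0.66 F along -5.6 lat 0.6 z 3.5 rot [-179.96    0.19   78.09] tq [-1.19 -0.02 -0.02] t 12.55
```

arm_command:
  commands:
    - [[0, 0, 0, 0.5, 0, 0, 1], [0, 0, 0, 1, 0, 0, 1], [0, 0, 0, 1.5, 0, 0, 1], [0, 0, 0, 2, 0, 0, 1], [0, 0, 0, 2, 0, 0, 1]]

```text
t: 12.97
position: [0.4907, 0.125, 0.0307]
ee_rot: [-180.0, 0.2, 78.1]
ft_force: [-0.7, -6.4, 3.2]
grip_width: 0.0218
finger_force: 59.8
```

```bash
python3 q.py
```

```text
P [0.4907 0.125  0.0307] y 2.55 F along -6.4 lat 0.6 z 3.2 rot [-179.96    0.2    78.09] tq [-1.27  0.01 -0.04] t 12.9667
```

arm_command:
  commands:
    - [[0, 0, 0, 0.5, 0, 0, 1], [0, 0, 0, 1, 0, 0, 1], [0, 0, 0, 1.5, 0, 0, 1], [0, 0, 0, 1.5, 0, 0, 1]]

```text
t: 13.3
position: [0.491, 0.1264, 0.0307]
ee_rot: [-180.0, 0.2, 78.1]
ft_force: [0.2, -6.7, 2.7]
grip_width: 0.0221
finger_force: 59.9
```

```bash
python3 q.py
```

```text
P [0.491  0.1264 0.0307] y 3.95 F along -6.5 lat 1.6 z 2.7 rot [-179.97    0.21   78.08] tq [-1.37  0.    0.04] t 13.3
```

arm_command:
  commands:
    - [[0, 0, 0, 0.4, 0, 0, 1], [0, 0, 0, 0.8, 0, 0, 1], [0, 0, 0, 1.2, 0, 0, 1], [0, 0, 0, 1.2, 0, 0, 1]]

```text
t: 13.63
position: [0.4912, 0.1275, 0.0307]
ee_rot: [-180.0, 0.2, 78.1]
ft_force: [0.3, -7.1, 3.8]
grip_width: 0.0222
finger_force: 59.9
```

```bash
python3 q.py
```

```text
P [0.4912 0.1275 0.0307] y 5.07 F along -6.9 lat 1.7 z 3.8 rot [-179.96    0.22   78.09] tq [-1.38 -0.01 -0.01] t 13.6333
```

arm_command:
  commands:
    - [[0, 0, 0, 0.4, 0, 0, 1], [0, 0, 0, 0.8, 0, 0, 1], [0, 0, 0, 0.8, 0, 0, 1]]

```text
t: 13.88
position: [0.4914, 0.1282, 0.0307]
ee_rot: [-180.0, 0.2, 78.1]
ft_force: [-0.1, -6.2, 4.6]
grip_width: 0.0216
finger_force: 59.9
```

```bash
python3 q.py
```

```text
P [0.4914 0.1282 0.0307] y 5.83 F along -6.1 lat 1.1 z 4.6 rot [-179.96    0.23   78.09] tq [-1.4   0.01  0.05] t 13.8833
```

arm_command:
  commands:
    - [[0, 0, 0, 0.4, 0, 0, 1], [0, 0, 0, 0.8, 0, 0, 1], [0, 0, 0, 0.8, 0, 0, 1]]

```text
t: 14.13
position: [0.4916, 0.129, 0.0307]
ee_rot: [-180.0, 0.2, 78.1]
ft_force: [0.2, -7.2, 5.0]
grip_width: 0.022
finger_force: 59.9
```

```bash
python3 q.py
```

```text
P [0.4916 0.129  0.0307] y 6.62 F along -7.0 lat 1.7 z 5.0 rot [-179.97    0.23   78.08] tq [-1.4  -0.   -0.04] t 14.1333
```

arm_command:
  commands:
    - [[0, 0, 0, 0.4, 0, 0, 1], [0, 0, 0, 0.8, 0, 0, 1], [0, 0, 0, 0.8, 0, 0, 1]]

```text
t: 14.38
position: [0.4917, 0.1295, 0.0307]
ee_rot: [-180.0, 0.3, 78.1]
ft_force: [-0.4, -7.5, 4.7]
grip_width: 0.0216
finger_force: 59.9
```

```bash
python3 q.py
```

```text
P [0.4917 0.1295 0.0307] y 7.11 F along -7.5 lat 1.1 z 4.7 rot [-179.97    0.27   78.08] tq [-1.67  0.02 -0.01] t 14.3833
```

arm_command:
  commands:
    - [[0, 0, 0, 0.3, 0, 0, 1], [0, 0, 0, 0.6, 0, 0, 1], [0, 0, 0, 0.6, 0, 0, 1], [0, 0, 0, 0.6, 0, 0, 1]]

```text
t: 14.72
position: [0.4917, 0.1296, 0.0307]
ee_rot: [-180.0, 0.3, 78.1]
ft_force: [-1.2, -10.4, 5.5]
grip_width: 0.0219
finger_force: 60.0
```

```bash
python3 q.py
```

```text
P [0.4917 0.1296 0.0307] y 7.19 F along -10.5 lat 0.9 z 5.5 rot [-179.97    0.32   78.07] tq [-1.91  0.1  -0.01] t 14.7167
```

arm_command:
  commands:
    - [[0, 0, 0, 0.3, 0, 0, 1], [0, 0, 0, 0.5, 0, 0, 1], [0, 0, 0, 0.5, 0, 0, 1], [0, 0, 0, 0.5, 0, 0, 1]]

```text
t: 15.05
position: [0.4917, 0.1296, 0.0307]
ee_rot: [-180.0, 0.4, 78.1]
ft_force: [0.1, -11.1, 5.3]
grip_width: 0.0222
finger_force: 60.1
```

```bash
python3 q.py
```

```text
P [0.4917 0.1296 0.0307] y 7.27 F along -10.9 lat 2.4 z 5.3 rot [-179.98    0.37   78.06] tq [-2.25  0.12  0.06] t 15.05
```

The hard stop is felt: y stalls at about 7.2 mm while the along-axis force climbs from 7 to 11 N, about 5 N of it on the plunger. I'll ease the push off, open and lift away.

arm_command:
  commands:
    - [[0, 0, 0, -0.6, 0, -0.2, 1], [0, 0, 0, -1.2, 0, -0.4, 1], [0, 0, 0, -1.2, 0, -0.4, 1], [0, 0, 0, -1.2, 0, -0.4, -1], [0, 0, 0, -1.2, 0, -0.4, -1], [0, 0, 0, -1.2, 0, -0.4, -1], [0, 0, 0, -1.2, 0, -0.4, -1], [0, 0, 0, -1.2, 0, -0.4, -1]]

```text
t: 15.72
position: [0.4925, 0.1317, 0.0313]
ee_rot: [-180.0, -0.0, 78.1]
ft_force: [1.7, -0.4, 0.4]
grip_width: 0.0802
finger_force: 0.0
```

```bash
python3 q.py
```

```text
P [0.4925 0.1317 0.0313] y 9.47 F along -0.1 lat 1.7 z 0.4 rot [-1.7998e+02 -2.0000e-02  7.8140e+01] tq [ 0.    0.07 -0.02] t 15.7167
```

arm_command:
  commands:
    - [[0, 0, 0, 0, 0, -15, -1], [0, 0, 0, 0, 0, -45, -1], [0, 0, 0, 0, 0, -85, -1], [0, 0, 0, 0, 0, -125, -1], [0, 0, 0, 0, 0, -165, -1], [0, 0, 0, 0, 0, -180, -1], [0, 0, 0, 0, 0, -180, -1], [0, 0, 0, 0, 0, -180, -1]]

```text
t: 16.38
position: [0.4934, 0.1318, 0.2124]
ee_rot: [179.9, -0.1, 78.1]
ft_force: [0.1, -0.2, -0.8]
grip_width: 0.0854
finger_force: 0.0
```

```bash
python3 q.py; python3 - <<'E'
from h import *
cs={n:grab(n) for n in("wrist","side")}
im=np.zeros((384,800,3),np.uint8); im[:,:400]=cv2.resize(cs["wrist"]["frame"][0:192,156:356],(400,384)); im[:,402:]=cv2.resize(cs["side"]["frame"][120:216,160:260],(398,384)); cv2.imwrite("pics/c6.png",im[:,:,::-1])
E
```

```text
P [0.4934 0.1318 0.2124] y 9.76 F along -0.1 lat 0.2 z -0.8 rot [ 1.7987e+02 -8.0000e-02  7.8140e+01] tq [ 0.03 -0.01  0.02] t 16.3833
```

View pics/c6.png

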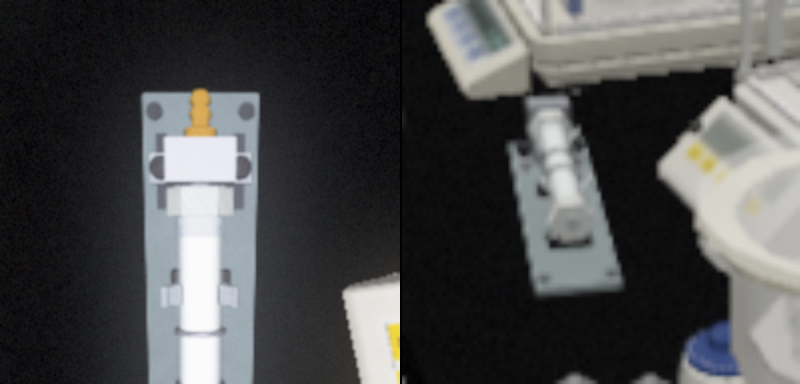

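The cap stands about 2 mm short of the port block (crop rows 183 to 187), and the tube is held in both clips with the arm clear. I'll hand it in.

```bash
python3 -c "
from workcell import manip
print(manip.hand_in())"
```

```text
the job is handed in; nothing more can be done
None
```

I snapped the larger cartridge straight down into both clips, slid it until the nipple hit the felt stop at about 11 N along the axis, released it, and handed the job in with the arm clear at about 16.5 s; the hand-in call returned no verdict.

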